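Load a specimen mould into the hand screw press and screw it down

ROBOT

A 6-joint arm with a two-finger parallel gripper is mounted at the origin on the work surface. World frame = base frame: x ahead of the robot, y to its left, z up, the work surface at z = 0. Lengths are in m, angles in rad, forces in N, time in s.
With the tool pointing down it reaches from about 0.3 to 0.775 m from the base axis. Payload 14.6 kg.
Tool frame: the origin (TCP) lies midway between the tips of the shut fingers; the grasp point (between the pads) lies 19 mm behind it (ctrl.grip_depth is the distance from the TCP to the grasp point, in m); z points along the fingers, x is the direction in which the jaws open and shut, and the axes are right-handed (so a half turn about z gives the same grasp; the last joint's range is limited). The gripper opens to 94 mm and grips with 3 to 60 N. Pads are 16 mm wide; open, the fingers measure 119 mm over their backs; the gripper's body (75 mm by 177 mm) begins 78 mm behind the grasp point.
Start: joints at [1.246, 0.3, 1.521, -0, 1.321, -0.067], TCP at [0.14, 0.532, 0.205] pointing down, gripper open.
Joint ranges: [-3.03, 3.03], [-0.79, 2.21], [0.23, 2.52], [-1.04, 4.18], [0, 3.07], [-2.55, 2.55]. Speed limits (rad/s): [2.22, 2.22, 2.57, 3.14, 3.14, 3.14].

INTERFACE

Orientations are given as [roll, pitch, yaw] about the fixed x, y, z axes, in that order (R = Rz(yaw) Ry(pitch) Rx(roll)).
In Python, from station import ctrl gives the robot as it stands.
- The arm moves only by the tool play_rows, never from a script. Its argument "steps" is a list that holds one entry, the list of rows, each a list of 7 numbers: the shift along the tool's x, y, z in cm, then the turn, a rotation vector about the tool's x, y, z in rad, then the opening, from 0 (shut) to 1 (fully open). In form: [[[x, y, z, ax, ay, az, hand], ...]]. A call has 1 to 20 rows; each row is the pose to reach, as a shift and turn from the pose measured when the call began, along the tool's axes at that moment; what a row does not reach only later rows make up. A row lasts 1/12 s, in which the tool goes at most 41.7 mm and 7.16 degrees, less where a joint would pass 70% of its speed; a pose out of reach is approached as far as the arm can. A call with a gripper value outside its range is refused whole. The fingers move at their own pace and stop on an object; "force" is the grip in N (left out, the last holds). Time passes only in rows, so rows that repeat a pose let the fingers close. It gives the time, the measured TCP pose, the force and the opening at its end, in the units of the state.
- ctrl.get_obs(): the state, without advancing time (a new reading comes with each control period).
- ctrl.camera(name): name is "scene" or "top"; returns a dict with "frame" (420x560x3 uint8, blue, green, red), "fovy" (degrees; the focal length in pixels is half the picture's height over the tangent of half this angle, whatever the lens; pixels are square), "cx", "cy" (the principal point, pixels), "world_to_cam" (4x4, takes a point from world to camera coordinates). Camera axes: x right, y up, looking along -z (the intrinsics and any distortion apply to the point x, -y, -z); pixel columns grow to the right and rows downward; lengths in m; the calibration is good to about 2 mm. A picture is of the moment at which its call begins. There is no depth.
- ctrl.hand_in(): hands the job in, once; it reports no verdict.
The state is a dict: "time_s": time; "qpos": joint angles; "joint_vel": joint speeds; "tau": joint torques, N m; "ee_pos": TCP position; "eef_rot": TCP orientation; "force": force on the tool from outside, world axes, zero at the start; "moment": the same for the moment, N m; "grip_width": finger opening in m.
Only numpy, scipy, OpenCV 4.12 (cv2) and the standard library are available. Lean on these libraries where they do the work, as an engineer would, in place of code of your own. Each camera call takes 0.05 s, during which the arm holds its last target. There are 200 camera calls.

TASK

Slide the specimen mould flat along the steel plate, between the two columns of the hand press, until it is fully home against both brass stop pins. Then turn the press's two-armed crank clockwise until its foot clamps the mould, half a turn past first touch, and let go. Do not lift or tip the mould, and leave the measuring cylinder, jug, bottle and tin standing where they are.

Things in the scene. Friction and masses are not known exactly. Their poses are not given: they have to be found in the camera images.
- press: Hand screw press, fixed in the middle of a steel plate 400 mm (x) by 420 mm (y), 12 mm thick. Origin on the vertical screw axis at bench level; z up, x from the open front to the back, y to the left seen from the front. Two upright columns of 22 mm diameter at x 0, y +-75 mm, 192 mm high (128 mm clear between them); nuts on top, 34 mm diameter, up to 206 mm.
- crosshead (a point): Centre of the underside of the green crosshead that joins the columns' tops, 152 mm above the bench on the screw axis. The crosshead is 40 mm (x) by 200 mm (y), 152 to 192 mm above the bench.
- seat (a point): Point on the plate's top (12 mm above the bench) on the screw axis: the mould's origin lies here when it is home against both stop pins. The brass pins, 16 mm diameter and 40 mm tall, stand on the plate at x 48.3 mm, y +-40.5 mm in the press's frame.
- foot: brass pressure foot at the lower end of the screw, a disc of 36 mm diameter and 12 mm thick, on a stiff spring (8 N/mm). Origin at the centre of its lower face. It rises and falls with the crank.
- crank (a joint): Angle of the two-armed crank, growing clockwise seen from above; screw, foot and crank sink together 6 mm a turn. At 0 the bar lies along the press's y axis, red handle at +y, the foot's face 107.5 mm above the bench; over the seated mould it touches at 11.0. Stop at 17.28 (spring pressed in 6 mm). Starts at 2.27 to 4.01, stays where left (0.15 N m to turn).
- handle_a (a point): Red upright round handle on one end of the crank bar, 22 mm diameter, 45 mm tall, free to spin about its own axis, 85 mm from the screw axis. The point is on its axis, 24 mm above its lower end, 21 mm below its top (276 mm above the bench at crank 0). The bar is 20 mm wide, its end boss 26 mm diameter; both lie 25 mm and more below the point.
- handle_b (a point): black upright handle at the other end of the bar, otherwise the same as the red one.
- mould: round aluminium specimen mould, loose on the plate, 0.6 to 1 kg. Origin at the centre of its underside, z up. Base 110 mm diameter and 32 mm tall, then a body of 84 mm diameter up to 66 mm, then a black plunger boss of 30 mm diameter up to 85 mm, on which the foot presses. It starts in front of the columns, to the left or to the right of the press's centre line.
- cylinder: clear measuring cylinder on a blue base, loose, easily knocked over; base 88 mm diameter, tube 64 mm (lip 72 mm) diameter, 427 mm tall including base. Origin at the centre of its underside. It stands close to the left, right or back of the press, and rises well above the crank, close to its circle.
- jug: clear plastic measuring jug with handle, loose, about 100 mm diameter and 135 mm tall, its handle standing out about 40 mm more towards the press's back. Origin at the centre of its underside. Close to the left, right or back of the press.
- bottle: clear bottle with red cap, loose, 68 mm diameter, 170 mm tall. Origin at the centre of its underside. Close to the left, right or back of the press.
- tin: small aluminium sample tin, loose, 64 mm diameter, 42 mm tall, on the plate in front of the columns on the side away from the mould. Origin at the centre of its underside.

How it is judged:
By the outcome, as a careful person would: the job done as asked, in the order asked, and still so for the second after the job is handed in, with the robot touching nothing.
It also fails if it takes over 72 s, if anything falls off the work surface, if the arm or the gripper's body presses on something with over 40 N, if the wrist force passes 120 N, or if a joint passes its speed limit or range.

## Working session

There is one attempt and no reset: what is moved stays moved. The work goes in short steps, Python scripts to look and compute and a tool call to move; the robot and the scene stay as the last step left them, time stands still between calls to the robot, and variables do not carry over. Pictures are saved under pics/ and viewed, about 8 in all and at most 12, crops included, and the job is handed in when it is done.

Besides the shell and the picture viewer there is one more tool, called as name(argument=value, ...), one argument or row to a line, values as JSON. play_rows: Moves the arm, as the interface text tells. Its arguments: {"type":"object","properties":{"steps":{"type":"array"},"force":{"type":"number"}},"required":["steps"]}

```bash
ls; mkdir -p pics; python3 - <<'E'
from station import ctrl
import cv2,numpy as np
o=ctrl.get_obs()
for k in o: print(k,np.round(o[k],3))
print(ctrl.grip_depth)
for n in("scene","top"):
    c=ctrl.camera(n); cv2.imwrite(f"pics/{n}0.png",c["frame"])
    print(n,{k:(np.round(v,3).tolist() if not isinstance(v,str) else v) for k,v in c.items() if k!="frame"})
E
```

```text
pics
time_s 0.0
qpos [ 1.246  0.3    1.522 -0.     1.321 -0.067]
joint_vel [-0.001 -0.     0.001  0.     0.001  0.002]
tau [-0.0000e+00 -5.3181e+01 -3.5274e+01  7.1000e-02  2.4000e-02 -0.0000e+00]
ee_pos [0.14  0.532 0.205]
eef_rot [-3.142e+00  1.000e-03  1.313e+00]
force [0.471 0.063 0.138]
moment [-0.004 -0.013 -0.036]
grip_width 0.094
0.0188
scene {'fovy': 45.382, 'cx': 285.636, 'cy': 212.081, 'world_to_cam': [[-0.455, 0.891, -0.018, 0.226], [-0.738, -0.365, 0.568, 0.359], [0.499, 0.272, 0.823, -1.281], [0.0, 0.0, 0.0, 1.0]]}
top {'fovy': 56.845, 'cx': 278.606, 'cy': 206.354, 'world_to_cam': [[-0.03, -0.999, 0.035, 0.033], [0.999, -0.028, 0.044, -0.599], [-0.043, 0.037, 0.998, -0.97], [0.0, 0.0, 0.0, 1.0]]}
```

View pics/scene0.png

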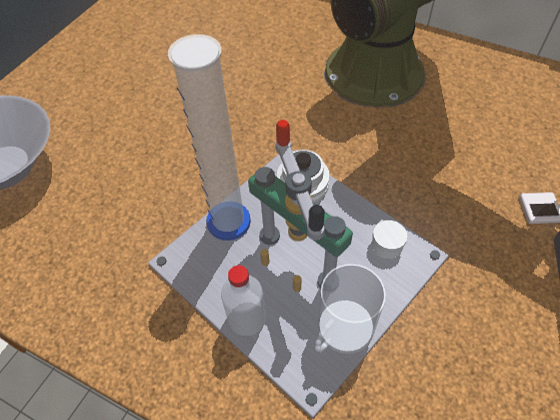

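View pics/top0.png

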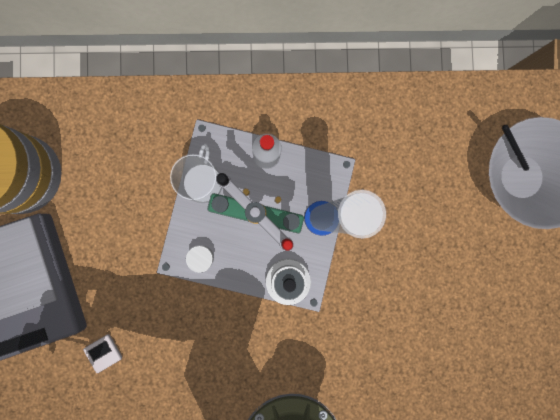

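```bash
cat > h.py <<'E'
import numpy as np,cv2
from station import ctrl
class Cam:
    def __init__(s,n):
        c=ctrl.camera(n); s.im=c["frame"]; s.T=np.array(c["world_to_cam"]); s.f=210/np.tan(np.radians(c["fovy"])/2); s.cx,s.cy=c["cx"],c["cy"]
        s.hsv=cv2.cvtColor(s.im,cv2.COLOR_BGR2HSV)
    def ray(s,u,v):
        R=s.T[:3,:3]; d=R.T@np.array([(u-s.cx)/s.f,-(v-s.cy)/s.f,-1]); return -R.T@s.T[:3,3],d
    def on(s,u,v,z):
        o,d=s.ray(u,v); return o+d*(z-o[2])/d[2]
    def px(s,p):
        q=s.T[:3,:3]@np.asarray(p)+s.T[:3,3]; return s.cx+s.f*q[0]/-q[2], s.cy-s.f*q[1]/-q[2]
    def blobs(s,lo,hi,amin=8):
        m=cv2.inRange(s.hsv,np.array(lo),np.array(hi)); n,_,st,c=cv2.connectedComponentsWithStats(m)
        return [(np.round(c[i],1).tolist(),st[i].tolist()) for i in range(1,n) if st[i,4]>=amin]
E
python3 - <<'E'
from h import *
for n in("top","scene"):
    c=Cam(n); print(n)
    for k,lo,hi,a in(("red",(0,150,90),(6,255,255),15),("blue",(105,150,60),(125,255,255),40),("green",(60,80,40),(90,255,255),40),("brass",(12,120,90),(28,255,255),6)):
        b=[x for x in c.blobs(lo,hi,a) if k!="brass" or (160<x[0][0]<420 and 130<x[0][1]<400)]
        print(k,sorted(b,key=lambda x:-x[1][4])[:6])
    r=(slice(110,320),slice(150,400)) if n=="top" else (slice(110,420),slice(140,460))
    cv2.imwrite(f"pics/{n}1.png",cv2.resize(c.im[r],None,fx=3.2 if n=="top" else 1.9,fy=3.2 if n=="top" else 1.9,interpolation=cv2.INTER_CUBIC)[:600,:800])
E
```

```text
top
red [([266.5, 141.9], [260, 135, 14, 15, 158]), ([287.0, 244.4], [282, 240, 11, 10, 82])]
blue [([313.4, 218.7], [305, 201, 25, 34, 221])]
green [([234.4, 209.4], [220, 197, 27, 23, 285]), ([276.5, 216.1], [266, 207, 23, 22, 259]), ([298.8, 223.9], [291, 215, 13, 17, 68]), ([211.6, 203.1], [208, 194, 10, 19, 56])]
brass [([246.0, 191.5], [244, 189, 5, 6, 22]), ([277.8, 199.0], [276, 197, 5, 5, 21])]
scene
red [([282.7, 132.3], [277, 120, 13, 26, 290]), ([237.8, 274.4], [229, 266, 19, 20, 224])]
blue [([243.9, 222.0], [236, 206, 14, 30, 165])]
green [([343.3, 237.3], [333, 227, 19, 20, 129]), ([273.4, 195.4], [264, 189, 17, 16, 108])]
brass [([278.1, 211.0], [0, 0, 560, 420, 143962]), ([291.7, 205.7], [285, 196, 16, 18, 128]), ([296.6, 236.1], [289, 230, 17, 10, 39]), ([296.9, 278.8], [294, 276, 7, 7, 35]), ([409.8, 307.6], [404, 304, 12, 9, 35]), ([264.2, 252.6], [261, 250, 7, 7, 29])]
```

View pics/top1.png

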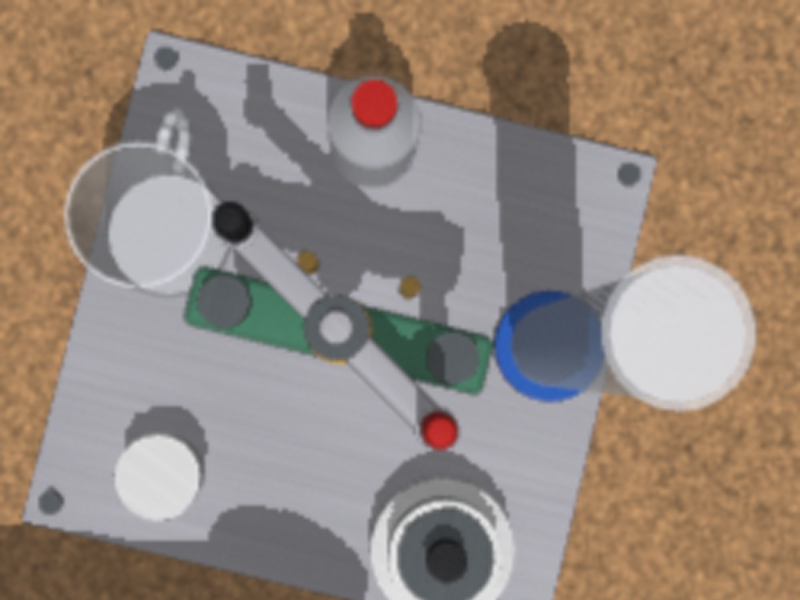

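```bash
python3 - <<'E'
from h import *
c=Cam("top")
def P(u,v,z): return c.on(150+(u+.5)/3.2-.5,110+(v+.5)/3.2-.5,z)[:2]
n1,n2=P(224,300,.206),P(453,358,.206); p1,p2=P(308,262,.052),P(409,288,.052)
yaws=[np.arctan2(*( (a-b)*[-1,1])) for a,b in((n1,n2),(p1,p2))]
yaws=[np.arctan2(-(a-b)[0],(a-b)[1]) for a,b in((n1,n2),(p1,p2))]
print("dist",np.linalg.norm(n1-n2),np.linalg.norm(p1-p2),"yaw",yaws)
yaw=yaws[0]; R=np.array([[np.cos(yaw),-np.sin(yaw)],[np.sin(yaw),np.cos(yaw)]])
o=(n1+n2)/2; o2=(p1+p2)/2-R@[.0483,0]; o=(o+o2)/2; print("origin nuts,pins",(n1+n2)/2,o2)
bl=[P(u,v,.012) for u,v in((167,57),(629,174),(51,501))]
f=lambda w:np.round(R.T@(w-o),4)
print("bolts",[f(b) for b in bl])
zs=.297-.006*3.8/6.283
for k,a in dict(red=(439,432,zs),black=(232,221,zs),mould=(447,560,.097),mouldbase=(443,548,.044),tin=(157,477,.054),lip=(678,333,.439),base=(550,346,.02),jug=(140,217,.147),jugb=(167,231,.016),cap=(375,104,.182)).items(): print(k,P(*a).round(4),f(P(*a)))
r,b=f(P(439,432,zs)),f(P(232,221,zs)); d=r-b; print("theta",np.arctan2(d[0],d[1])+6.2832,"center",(r+b)/2,np.linalg.norm(d)/2)
s=Cam("scene"); print("origin",o)
for w in((.0483,.0405),(.0483,-.0405)): print(s.px([*(o+R@w),.052]))
E
```

```text
dist 0.14961395313884182 0.0791665524574936 yaw [np.float64(-0.2769355085002229), np.float64(-0.2797635642566766)]
origin nuts,pins [0.57979314 0.07031764] [0.57849285 0.07097946]
bolts [array([0.1808, 0.1912]), array([ 0.1824, -0.1886]), array([-0.1798,  0.1895])]
red [0.5176 0.0135] [-0.0435 -0.0718]
black [0.6399 0.1268] [0.0431 0.0706]
mould [ 4.15e-01 -3.00e-04] [-0.1385 -0.1131]
mouldbase [ 0.4158 -0.0006] [-0.1377 -0.1132]
tin [0.4774 0.2126] [-0.1366  0.1087]
lip [ 0.5668 -0.0877] [ 0.0314 -0.1557]
base [ 0.5672 -0.0911] [ 0.0327 -0.1589]
jug [0.6616 0.2046] [0.0427 0.1514]
jugb [0.6663 0.2073] [0.0464 0.1553]
cap [0.7282 0.043 ] [0.1509 0.0142]
theta 3.6879950820531153 center [-0.0002 -0.0006] 0.08333264666383758
origin [0.57914299 0.07064855]
(np.float64(297.4772155865214), np.float64(277.5696139890733))
(np.float64(264.91194538498416), np.float64(251.02343084318858))
```

```bash
cat >> h.py <<'E'
from scipy.spatial.transform import Rotation as Ro
O=np.array([.5791,.0706]); YAW=-.278
C,S=np.cos(YAW),np.sin(YAW); RP=np.array([[C,-S],[S,C]])
def w(x,y): return O+RP@np.array([x,y])
def cur():
    o=ctrl.get_obs(); return np.array(o["ee_pos"]),Ro.from_euler("xyz",o["eef_rot"]),o
def pf(p): return np.append(RP.T@(p[:2]-O),p[2])
def tool(az,tilt=0):   # az: press-frame heading (rad) the tool leans toward; tool x = heading+90deg
    a=YAW+az; return Ro.from_euler("z",a+np.pi/2)*Ro.from_euler("x",np.pi)*Ro.from_euler("x",-tilt)
def rows(targets):
    p,r,_=cur()
    for x,y,z,R in targets:
        d=r.inv().apply(np.array([*w(x,y),z])-p)*100; t=(r.inv()*R).as_rotvec()
        print([*np.round(d,2).tolist(),*np.round(t,3).tolist()])
def st():
    p,r,o=cur(); print("t",round(o["time_s"],2),"press",pf(p).round(4),"zdir",(RP.T@r.as_matrix()[:2,2]).round(3),"F",np.round(o["force"],1),"w",round(o["grip_width"],4),"q",np.round(o["qpos"],2))
E
python3 - <<'E'
from h import *
st(); print(tool(0,.55).as_matrix()[:,2], (RP@[1,0]))
rows([(-.138,-.113,.205,tool(0)),(-.138,-.113,.12,tool(0)),(-.138,-.113,.048,tool(0))])
E
```

```text
t 0.3 press [-0.5486  0.323   0.2053] zdir [-0. -0.] F [-0.1 -0.  -0.4] w 0.0942 q [ 1.25  0.3   1.52  0.    1.32 -0.07]
[ 0.50261929 -0.14344262 -0.85252452] [ 0.96160623 -0.27443299]
[-44.42, 40.17, 0.04, -0.0, 0.0, 0.02]
[-44.41, 40.17, 8.54, -0.0, 0.0, 0.02]
[-44.41, 40.17, 15.74, -0.0, 0.0, 0.02]
```

play_rows(
  steps=[
    [[-44.4,40.2,0,0,0,0.02,1],[-44.4,40.2,0,0,0,0.02,1],[-44.4,40.2,0,0,0,0.02,1],[-44.4,40.2,0,0,0,0.02,1],[-44.4,40.2,0,0,0,0.02,1],[-44.4,40.2,0,0,0,0.02,1],[-44.4,40.2,0,0,0,0.02,1],[-44.4,40.2,0,0,0,0.02,1],[-44.4,40.2,0,0,0,0.02,1],[-44.4,40.2,0,0,0,0.02,1],[-44.4,40.2,0,0,0,0.02,1],[-44.4,40.2,0,0,0,0.02,1],[-44.4,40.2,0,0,0,0.02,1],[-44.4,40.2,0,0,0,0.02,1],[-44.4,40.2,0,0,0,0.02,1],[-44.4,40.2,0,0,0,0.02,1],[-44.4,40.2,0,0,0,0.02,1],[-44.4,40.2,4,0,0,0.02,1],[-44.4,40.2,8.5,0,0,0.02,1]],
  ],
)

```text
time_s: 1.88
ee_pos: [0.4165, 0.0008, 0.1244]
eef_rot: [3.136, -0.001, 1.294]
force: [1.0, 0.2, -1.1]
grip_width: 0.0943
```

```bash
python3 - <<'E'
from h import *
st(); rows([(-.138,-.113,.12,tool(0)),(-.138,-.113,.048,tool(0))])
c=Cam("scene"); cv2.imwrite("pics/s2.png",cv2.resize(c.im[70:350,130:460],None,fx=2,fy=2))
E
```

```text
t 1.88 press [-0.1372 -0.1118  0.1244] zdir [0.005 0.001] F [ 1.   0.2 -1.1] w 0.0943 q [-0.09  0.09  1.97 -0.    1.07 -1.38]
[-0.13, -0.08, 0.44, 0.005, -0.001, 0.001]
[-0.13, -0.12, 7.64, 0.005, -0.001, 0.001]
```

View pics/s2.png

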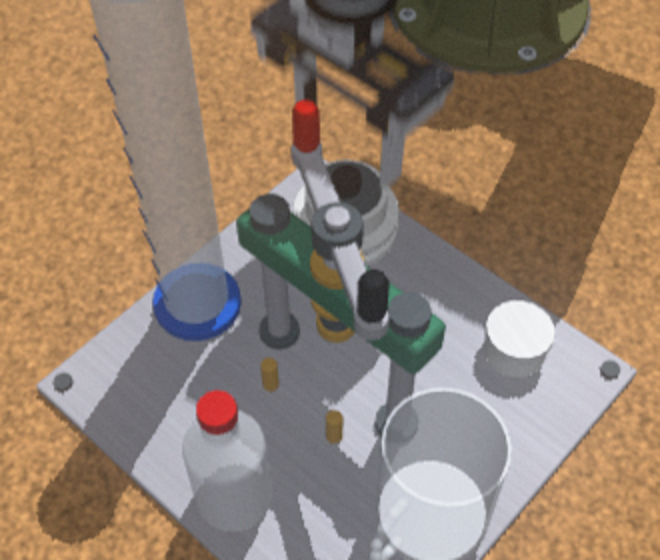

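The gripper is above the mould, with its fingers (≈(310,120) and (395,165)) on either side of the black boss (≈(345,180)). It is clear of the red handle. I'll descend and grip lightly.

play_rows(
  steps=[
    [[-0.1,-0.1,2.5,0.005,0,0,1],[-0.1,-0.1,4,0.005,0,0,1],[-0.1,-0.1,5.5,0.005,0,0,1],[-0.1,-0.1,6.7,0.005,0,0,1],[-0.1,-0.1,7.4,0.005,0,0,1],[-0.1,-0.1,7.5,0.005,0,0,1],[-0.1,-0.1,7.5,0.005,0,0,0.7],[-0.1,-0.1,7.5,0.005,0,0,0.7],[-0.1,-0.1,7.5,0.005,0,0,0.7],[-0.1,-0.1,7.5,0.005,0,0,0.7],[-0.1,-0.1,7.5,0.005,0,0,0.7],[-0.1,-0.1,7.5,0.005,0,0,0.7]],
  ],
  force=12,
)

```text
time_s: 2.93
ee_pos: [0.4103, 0.0017, 0.044]
eef_rot: [-3.129, 0.001, 1.296]
force: [-17.4, 4.0, 39.1]
grip_width: 0.0929
```

```bash
python3 - <<'E'
from h import *
st(); rows([(-.138,0,.049,tool(0)),(-.112,0,.049,tool(0))])
E
```

```text
t 2.93 press [-0.1434 -0.1126  0.044 ] zdir [-0.012 -0.001] F [-17.4   4.   39.1] w 0.0929 q [-0.09  0.23  2.04  0.    0.88 -1.38]
[11.26, 0.57, -0.52, -0.012, 0.001, 0.003]
[11.25, 3.17, -0.55, -0.012, 0.001, 0.003]
```

play_rows(
  steps=[
    [[0,0,-0.6,0,0,0,1],[0,0.3,-0.8,-0.012,0,0,1],[0,0.5,-0.8,-0.012,0,0,1],[0,0.5,-0.8,-0.012,0,0,1],[0,0.5,-0.8,-0.012,0,0,1],[0,0.5,-0.8,-0.012,0,0,1]],
  ],
)

```text
time_s: 3.43
ee_pos: [0.4151, 0.0004, 0.0517]
eef_rot: [-3.141, 0.001, 1.296]
force: [-0.3, 0.3, 0.0]
grip_width: 0.0943
```

```bash
python3 - <<'E'
from h import *
st(); rows([(-.138,-.113,.051,tool(0)),(-.138,0,.051,tool(0)),(-.112,0,.051,tool(0))])
c=Cam("scene"); cv2.imwrite("pics/s3.png",cv2.resize(c.im[120:240,240:400],None,fx=4,fy=4,interpolation=2))
E
```

```text
t 3.43 press [-0.1384 -0.1126  0.0517] zdir [-0.001 -0.001] F [-0.3  0.3  0. ] w 0.0943 q [-0.09  0.22  2.03 -0.    0.89 -1.38]
[-0.04, 0.04, 0.07, -0.001, 0.001, 0.003]
[11.25, 0.08, 0.05, -0.001, 0.001, 0.003]
[11.25, 2.68, 0.05, -0.001, 0.001, 0.003]
```

View pics/s3.png

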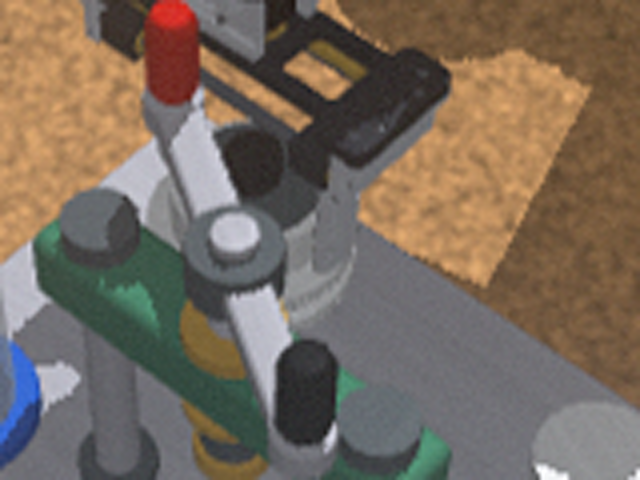

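The force is zero and the fingers straddle the body, with the near finger at ≈(335,220). I'll close them now.

play_rows(
  steps=[
    [[0,0,0,0,0,0,0.7],[0,0,0,0,0,0,0.7],[0,0,0,0,0,0,0.7],[0,0,0,0,0,0,0.7],[0,0,0,0,0,0,0.7],[0,0,0,0,0,0,0.7]],
  ],
  force=12,
)

```text
time_s: 3.98
ee_pos: [0.4148, 0.0003, 0.0514]
eef_rot: [-3.14, 0.001, 1.296]
force: [0.4, -1.3, -5.1]
grip_width: 0.0839
```

```bash
python3 - <<'E'
from h import *
st(); rows([(-.138,0,.0515,tool(0)),(-.112,0,.0515,tool(0))])
E
```

```text
t 3.98 press [-0.1387 -0.1127  0.0514] zdir [-0.002 -0.001] F [ 0.4 -1.3 -5.1] w 0.0839 q [-0.09  0.22  2.03 -0.    0.89 -1.38]
[11.27, 0.1, -0.02, -0.002, 0.001, 0.003]
[11.26, 2.7, -0.03, -0.002, 0.001, 0.003]
```

play_rows(
  steps=[
    [[0.2,0,0.05,0,0,0,0.7],[0.7,0,0.05,0,0,0,0.7],[1.5,0,0.05,0,0,0,0.7],[2.5,0,0.05,0,0,0,0.7],[3.5,0,0.05,0,0,0,0.7],[4.5,0.1,0.05,0,0,0,0.7],[5.5,0.1,0.05,0,0,0,0.7],[6.5,0.1,0.05,0,0,0,0.7],[7.5,0.2,0.05,0,0,0,0.7],[8.5,0.4,0.05,0,0,0,0.7],[9.5,0.7,0.05,0,0,0,0.7],[10.3,1.1,0.05,0,0,0,0.7],[10.9,1.6,0.05,0,0,0,0.7],[11.2,2.1,0.05,0,0,0,0.7],[11.3,2.5,0.05,0,0,0,0.7],[11.3,2.7,0.05,0,0,0,0.7],[11.3,2.7,0.05,0,0,0,0.7],[11.3,2.7,0.05,0,0,0,0.7]],
  ],
)

```text
time_s: 5.48
ee_pos: [0.4711, 0.1023, 0.051]
eef_rot: [-3.139, 0.001, 1.296]
force: [-6.2, 3.1, 6.3]
grip_width: 0.0837
```

```bash
python3 - <<'E'
from h import *
st(); rows([(-.112,0,.0515,tool(0)),(-.112,0,.13,tool(0))])
E
```

```text
t 5.48 press [-0.1125  0.0008  0.051 ] zdir [-0.003 -0.001] F [-6.2  3.1  6.3] w 0.0837 q [ 0.14  0.35  1.86  0.    0.94 -1.16]
[-0.09, 0.05, -0.05, -0.003, 0.001, 0.003]
[-0.09, 0.03, -7.9, -0.003, 0.001, 0.003]
```

play_rows(
  steps=[
    [[-0.1,0,-0.05,0,0,0,0.7],[-0.1,0,-0.05,0,0,0,1],[-0.1,0,-0.05,0,0,0,1],[-0.1,0,-0.05,0,0,0,1],[-0.1,0,-0.05,0,0,0,1],[-0.1,0,-2,0,0,0,1],[-0.1,0,-5,0,0,0,1],[-0.1,0,-8,0,0,0,1],[-0.1,0,-8,0,0,0,1],[-0.1,0,-8,0,0,0,1]],
  ],
)

```text
time_s: 6.32
ee_pos: [0.4718, 0.1014, 0.1323]
eef_rot: [3.142, -0.0, 1.296]
force: [0.4, -0.7, -0.8]
grip_width: 0.0942
```

```bash
python3 - <<'E'
from h import *
st(); rows([(-.20,0,.13,tool(0,.3)),(-.19,0,.06,tool(0,.3)),(-.19,0,.027,tool(0,.3))])
c=Cam("top"); cv2.imwrite("pics/t4.png",cv2.resize(c.im[160:320,160:360],None,fx=4,fy=4,interpolation=2))
for u in((0,0,.3),): pass
E
```

```text
t 6.32 press [-0.1116  0.0002  0.1323] zdir [0. 0.] F [ 0.4 -0.7 -0.8] w 0.0942 q [ 0.14  0.23  1.79  0.    1.12 -1.16]
[0.01, -8.84, 0.23, -0.3, -0.001, 0.003]
[0.0, -7.84, 7.23, -0.3, -0.001, 0.003]
[0.0, -7.84, 10.53, -0.3, -0.001, 0.003]
```

play_rows(
  steps=[
    [[0,-3,0.2,-0.1,0,0,0.64],[0,-6,0.2,-0.2,0,0,0.64],[0,-8.8,0.2,-0.3,0,0,0.64],[0,-8.8,0.2,-0.3,0,0,0.64],[0,-8.8,0.2,-0.3,0,0,0.64],[0,-8.8,2,-0.3,0,0,0.64],[0,-8.5,4.5,-0.3,0,0,0.64],[0,-8,7,-0.3,0,0,0.64],[0,-7.9,9,-0.3,0,0,0.64],[0,-7.9,10,-0.3,0,0,0.64],[0,-7.9,10.3,-0.3,0,0,0.64],[0,-7.9,10.4,-0.3,0,0,0.64]],
  ],
)

```text
time_s: 7.37
ee_pos: [0.3952, 0.1224, 0.0263]
eef_rot: [2.846, 0.002, 1.295]
force: [0.4, 0.6, 0.3]
grip_width: 0.0601
```

```bash
python3 - <<'E'
from h import *
st(); rows([(-.165,0,.026,tool(0,.35)),(-.11,0,.026,tool(0,.5)),(-.065,0,.026,tool(0,.55)),(-.053,0,.026,tool(0,.55))])
c=Cam("top"); cv2.imwrite("pics/t5.png",cv2.resize(c.im[160:320,160:360],None,fx=4,fy=4,interpolation=2))
E
```

```text
t 7.37 press [-0.1911 -0.0007  0.0263] zdir [ 0.292 -0.001] F [0.4 0.6 0.3] w 0.0601 q [ 0.32  0.17  2.22 -0.33  0.53 -0.71]
[0.06, 2.49, 0.79, -0.054, 0.001, 0.003]
[0.05, 7.75, 2.39, -0.204, 0.001, 0.003]
[0.04, 12.05, 3.7, -0.254, 0.001, 0.003]
[0.04, 13.2, 4.05, -0.254, 0.001, 0.003]
```

View pics/t5.png

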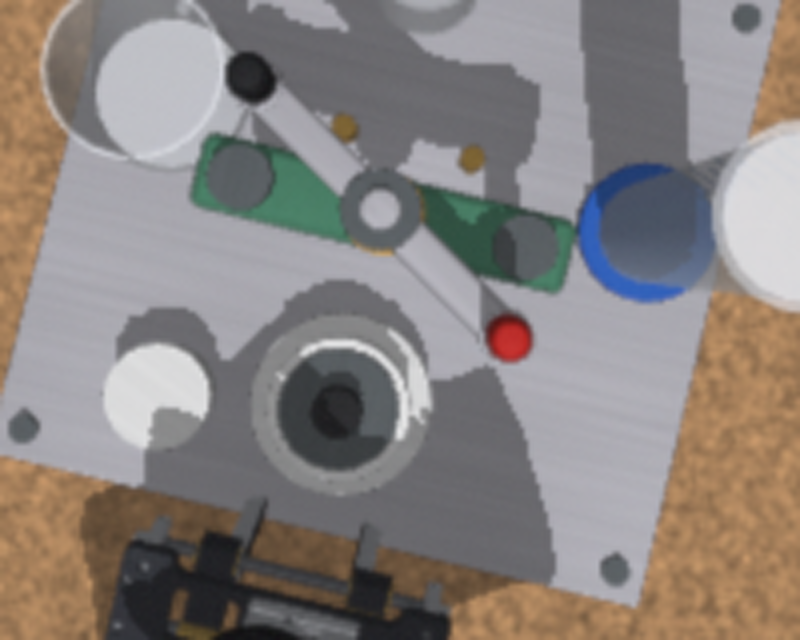

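The mould is now on the centre line, with its boss at (337,410). The fingers sit squarely behind it at (265,505) and (372,530), and the tin hasn't moved. Now I'll push.

play_rows(
  steps=[
    [[0,1,0.35,-0.02,0,0,0.64],[0,1.8,0.6,-0.04,0,0,0.64],[0,2.4,0.8,-0.055,0,0,0.64],[0,2.9,0.95,-0.07,0,0,0.64],[0,3.4,1.1,-0.085,0,0,0.64],[0,3.9,1.2,-0.1,0,0,0.64],[0,4.4,1.35,-0.11,0,0,0.64],[0,4.9,1.5,-0.12,0,0,0.64],[0,5.4,1.65,-0.135,0,0,0.64],[0,5.9,1.8,-0.15,0,0,0.64],[0,6.4,1.95,-0.165,0,0,0.64],[0,6.9,2.1,-0.18,0,0,0.64],[0,7.4,2.3,-0.195,0,0,0.64],[0,7.9,2.45,-0.21,0,0,0.64],[0,8.4,2.6,-0.22,0,0,0.64],[0,8.9,2.75,-0.23,0,0,0.64],[0,9.3,2.85,-0.24,0,0,0.64],[0,9.3,2.85,-0.24,0,0,0.64]],
  ],
)

```text
time_s: 8.92
ee_pos: [0.4897, 0.0959, 0.027]
eef_rot: [2.604, 0.001, 1.295]
force: [-0.3, -0.8, -0.7]
grip_width: 0.0603
```

```bash
python3 - <<'E'
from h import *
st(); rows([(-.075,0,.026,tool(0,.55)),(-.053,0,.026,tool(0,.55))])
c=Cam("top"); cv2.imwrite("pics/t6.png",cv2.resize(c.im[160:320,160:360],None,fx=4,fy=4,interpolation=2))
E
```

```text
t 8.92 press [-0.0929 -0.0002  0.027 ] zdir [0.512 0.   ] F [-0.3 -0.8 -0.7] w 0.0603 q [ 0.26  0.29  2.15 -0.88  0.35 -0.25]
[0.02, 1.48, 1.0, -0.012, -0.0, 0.002]
[0.02, 3.37, 2.13, -0.012, -0.0, 0.002]
```

View pics/t6.png

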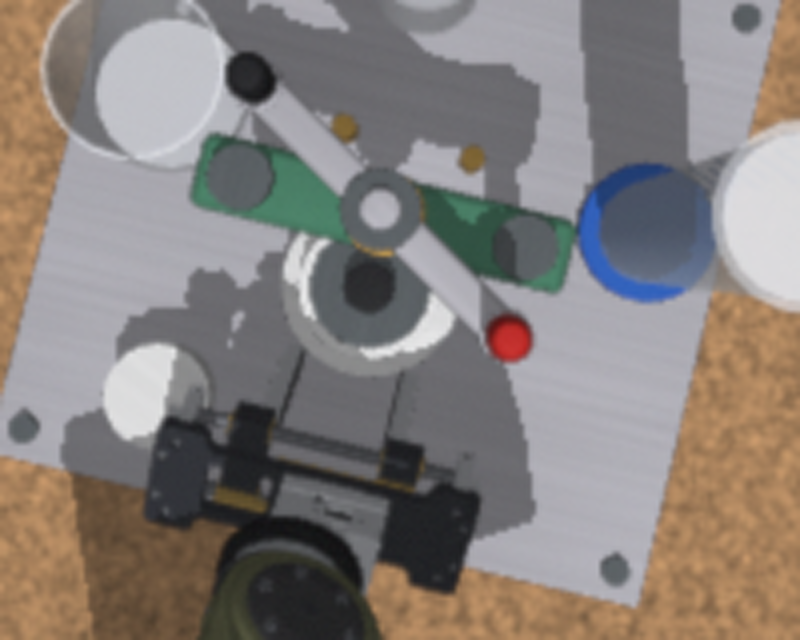

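The mould's boss is at (369,287), centred between the columns. The tin, jug and cylinder haven't been touched. Now the last 4 cm, slowly.

play_rows(
  steps=[
    [[0,0.5,0.35,0,0,0,0.64],[0,0.9,0.65,0,0,0,0.64],[0,1.3,0.9,0,0,0,0.64],[0,1.7,1.15,0,0,0,0.64],[0,2.1,1.4,0,0,0,0.64],[0,2.4,1.6,0,0,0,0.64],[0,2.7,1.75,0,0,0,0.64],[0,2.9,1.85,0,0,0,0.64],[0,3.1,1.95,0,0,0,0.64],[0,3.3,2.05,0,0,0,0.64],[0,3.4,2.15,0,0,0,0.64],[0,3.5,2.2,0,0,0,0.64],[0,3.5,2.2,0,0,0,0.64]],
  ],
)

```text
time_s: 10.05
ee_pos: [0.5295, 0.0848, 0.0265]
eef_rot: [2.604, 0.001, 1.295]
force: [-4.9, 0.2, 2.1]
grip_width: 0.0604
```

```bash
python3 - <<'E'
from h import *
st(); rows([(-.053,0,.026,tool(0,.55)),(-.045,0,.026,tool(0,.55))])
E
```

```text
t 10.05 press [-0.0516 -0.      0.0265] zdir [0.512 0.   ] F [-4.9  0.2  2.1] w 0.0604 q [ 0.21  0.35  2.06 -0.8   0.34 -0.38]
[0.0, -0.15, -0.03, -0.012, -0.0, 0.002]
[-0.0, 0.54, 0.38, -0.012, -0.0, 0.002]
```

play_rows(
  steps=[
    [[0,0.1,0.06,0,0,0,0.64],[0,0.2,0.12,0,0,0,0.64],[0,0.3,0.18,0,0,0,0.64],[0,0.3,0.18,0,0,0,0.64]],
  ],
)

```text
time_s: 10.38
ee_pos: [0.5313, 0.084, 0.026]
eef_rot: [2.606, 0.002, 1.295]
force: [-26.0, 6.6, 13.8]
grip_width: 0.0601
```

```bash
python3 - <<'E'
from h import *
st()
E
```

```text
t 10.38 press [-0.0496 -0.0002  0.026 ] zdir [ 0.51  -0.001] F [-26.    6.6  13.8] w 0.0601 q [ 0.21  0.35  2.06 -0.79  0.35 -0.39]
```

```bash
python3 - <<'E'
from h import *
A=tool(-.843); th=3.69
rows([(-.09,0,.03,tool(0,.55)),(-.19,0,.05,tool(0,.55)),(-.19,0,.20,tool(0,.2)),(-.17,-.02,.33,tool(-.4)),(.085*np.sin(th),.085*np.cos(th),.33,A)])
E
```

```text
[0.03, -3.27, -2.4, -0.015, 0.001, 0.003]
[0.05, -10.85, -9.22, -0.015, 0.001, 0.003]
[0.02, -3.2, -22.12, 0.335, 0.001, 0.003]
[-2.01, 5.15, -32.28, 0.528, -0.106, 0.393]
[-7.29, 15.94, -25.87, 0.504, -0.224, 0.825]
```

play_rows(
  steps=[
    [[0,-1.5,-1,0,0,0,0.64],[0,-4,-3,0,0,0,0.64],[0,-7,-6,0,0,0,0.64],[0,-10.8,-9.2,0,0,0,0.64],[0,-10.8,-9.2,0,0,0,0.64],[0,-8.5,-12.5,0.1,0,0,0.64],[0,-6,-17,0.2,0,0,0.64],[0,-4,-20,0.3,0,0,0.64],[0,-2,-24,0.36,-0.02,0.08,0.64],[-0.7,1,-28,0.44,-0.05,0.2,0.64],[-1.5,4,-31,0.5,-0.08,0.3,0.64],[-2,5.2,-32.3,0.53,-0.106,0.39,0.64],[-2,5.2,-32.3,0.53,-0.106,0.39,0.64],[-2,5.2,-32.3,0.53,-0.106,0.39,0.64],[-2,5.2,-32.3,0.53,-0.106,0.39,0.64]],
  ],
)

```text
time_s: 11.63
ee_pos: [0.4123, 0.0976, 0.3348]
eef_rot: [3.138, -0.005, 0.895]
force: [-0.3, -0.4, 0.7]
grip_width: 0.0602
```

```bash
python3 - <<'E'
from h import *
st()
A=tool(-.843)
c=Cam("top"); cv2.imwrite("pics/t7.png",cv2.resize(c.im[130:290,180:380],None,fx=4,fy=4,interpolation=2))
c2=Cam("scene"); cv2.imwrite("pics/s7.png",cv2.resize(c2.im[110:320,190:390],None,fx=2.8,fy=2.8,interpolation=2))
zs=.2935
for b in c.blobs((0,150,90),(6,255,255),15):
    P=c.on(*b[0],zs); print(b[0],pf(P).round(4))
th=3.69
rows([(.085*np.sin(th),.085*np.cos(th),.33,A),(.085*np.sin(th),.085*np.cos(th),.257,A)])
E
```

```text
t 11.63 press [-0.1678 -0.0198  0.3348] zdir [0.005 0.003] F [-0.3 -0.4  0.7] w 0.0602 q [ 0.15 -0.06  1.63  0.    1.57 -0.75]
[266.5, 141.9] [0.1282 0.0098 0.2935]
[286.8, 244.4] [-0.043  -0.0716  0.2935]
[-0.03, 13.57, 0.01, -0.001, 0.001, 0.446]
[-0.03, 13.58, 7.31, -0.001, 0.001, 0.446]
```

View pics/s7.png

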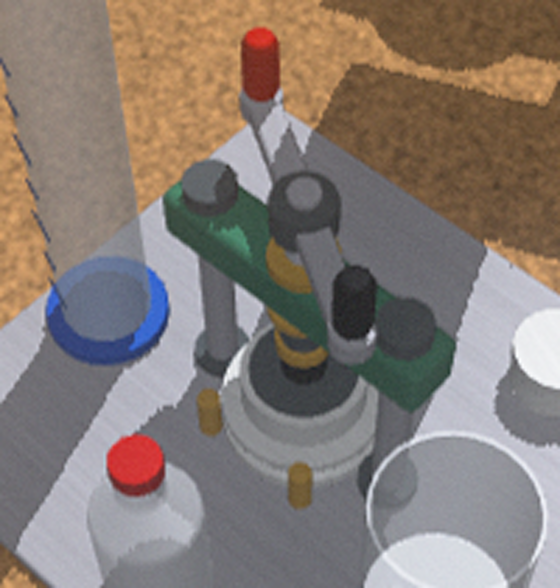

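The mould touches both brass pins ((208,410) and (300,485)), with the boss right under the foot at (300,370). Next I'll move above the red handle.

play_rows(
  steps=[
    [[0,4,0,0,0,0.12,0.6],[0,8,0,0,0,0.24,0.6],[0,11,0,0,0,0.34,0.6],[0,13,0,0,0,0.446,0.6],[0,13.6,0,0,0,0.446,0.6],[0,13.6,0,0,0,0.446,0.6],[0,13.6,0,0,0,0.446,0.6]],
  ],
)

```text
time_s: 12.32
ee_pos: [0.5164, 0.0138, 0.3293]
eef_rot: [-3.14, 0.002, 0.454]
force: [-0.5, 0.8, 0.4]
grip_width: 0.0564
```

```bash
python3 - <<'E'
from h import *
st()
rows([(-.0437,-.072,.257,tool(-.843))])
E
```

```text
t 12.32 press [-0.0447 -0.0719  0.3293] zdir [-0.002  0.   ] F [-0.5  0.8  0.4] w 0.0564 q [-0.04  0.16  1.41  0.    1.58 -0.5 ]
[0.08, 0.09, 7.23, -0.002, 0.002, 0.004]
```

Next, descend, settle and grip.

play_rows(
  steps=[
    [[0.1,0.1,1.5,0,0,0,0.6],[0.1,0.1,3.5,0,0,0,0.6],[0.1,0.1,5.3,0,0,0,0.6],[0.1,0.1,6.5,0,0,0,0.6],[0.1,0.1,7.0,0,0,0,0.6],[0.1,0.1,7.2,0,0,0,0.6],[0.1,0.1,7.2,0,0,0,0.4],[0.1,0.1,7.2,0,0,0,0.1],[0.1,0.1,7.2,0,0,0,0.1],[0.1,0.1,7.2,0,0,0,0.1],[0.1,0.1,7.2,0,0,0,0.1],[0.1,0.1,7.2,0,0,0,0.1],[0.1,0.1,7.2,0,0,0,0.1]],
  ],
  force=20,
)

```text
time_s: 13.4
ee_pos: [0.5175, 0.0133, 0.2576]
eef_rot: [-3.14, 0.002, 0.454]
force: [-2.6, -1.5, 3.0]
grip_width: 0.0214
```

```bash
cat >> h.py <<'E'
def arc(phi0,phi1,n,z0,end=2,th0=None):
    "handle arc in press frame from phi0 to phi1 (angle of held handle), z0 = TCP z now, ease in/out"
    p,r,_=cur(); A=tool(-.843)
    s=np.linspace(0,1,n-end+1)[1:]; s=s+0*s
    k=.06; e=np.clip(s,0,1); e=e-np.sin(2*np.pi*e)*k
    for f in list(e)+[1]*end:
        ph=phi0+f*(phi1-phi0); R_=.0845
        d=r.inv().apply(np.array([*w(R_*np.sin(ph),R_*np.cos(ph)),z0-.006*f*(phi1-phi0)/6.2832])-p)*100
        print([round(d[0],1),round(d[1],1),round(d[2],2),0,0,0,0.1],end=", ")
    print()
def ang():
    p,_,_=cur(); q=pf(p); print("phi",np.arctan2(q[0],q[1])%(2*np.pi),"r",np.hypot(q[0],q[1]))
E
python3 - <<'E'
from h import *
st(); ang(); p,_,_=cur()
arc(np.arctan2(*pf(p)[:2])%6.2832,5.5,20,p[2])
E
```

```text
t 13.4 press [-0.0435 -0.0721  0.2576] zdir [-0.002 -0.   ] F [-2.6 -1.5  3. ] w 0.0214 q [-0.05  0.19  1.53  0.    1.42 -0.5 ]
phi 3.6850636671837527 r 0.08419336801033074
[np.float64(-0.2), np.float64(-0.5), np.float64(0.01), 0, 0, 0, 0.1], [np.float64(-0.3), np.float64(-1.1), np.float64(0.01), 0, 0, 0, 0.1], [np.float64(-0.4), np.float64(-1.7), np.float64(0.02), 0, 0, 0, 0.1], [np.float64(-0.4), np.float64(-2.5), np.float64(0.03), 0, 0, 0, 0.1], [np.float64(-0.4), np.float64(-3.3), np.float64(0.04), 0, 0, 0, 0.1], [np.float64(-0.2), np.float64(-4.3), np.float64(0.06), 0, 0, 0, 0.1], [np.float64(0.1), np.float64(-5.3), np.float64(0.07), 0, 0, 0, 0.1], [np.float64(0.5), np.float64(-6.3), np.float64(0.08), 0, 0, 0, 0.1], [np.float64(1.1), np.float64(-7.3), np.float64(0.1), 0, 0, 0, 0.1], [np.float64(1.9), np.float64(-8.2), np.float64(0.11), 0, 0, 0, 0.1], [np.float64(2.7), np.float64(-9.0), np.float64(0.12), 0, 0, 0, 0.1], [np.float64(3.6), np.float64(-9.6), np.float64(0.13), 0, 0, 0, 0.1], [np.float64(4.4), np.float64(-10.1), np.float64(0.14), 0, 0, 0, 0.1], [np.float64(5.2), np.float64(-10.4), np.float64(0.15), 0, 0, 0, 0.1], [np.float64(5.9), np.float64(-10.6), np.float64(0.16), 0, 0, 0, 0.1], [np.float64(6.5), np.float64(-10.8), np.float64(0.17), 0, 0, 0, 0.1], [np.float64(7.1), np.float64(-10.8), np.float64(0.17), 0, 0, 0, 0.1], [np.float64(7.6), np.float64(-10.9), np.float64(0.18), 0, 0, 0, 0.1], [np.float64(7.6), np.float64(-10.9), np.float64(0.18), 0, 0, 0, 0.1], [np.float64(7.6), np.float64(-10.9), np.float64(0.18), 0, 0, 0, 0.1],
```

play_rows(
  steps=[
    [[-0.2,-0.5,0.01,0,0,0,0.1],[-0.3,-1.1,0.01,0,0,0,0.1],[-0.4,-1.7,0.02,0,0,0,0.1],[-0.4,-2.5,0.03,0,0,0,0.1],[-0.4,-3.3,0.04,0,0,0,0.1],[-0.2,-4.3,0.06,0,0,0,0.1],[0.1,-5.3,0.07,0,0,0,0.1],[0.5,-6.3,0.08,0,0,0,0.1],[1.1,-7.3,0.1,0,0,0,0.1],[1.9,-8.2,0.11,0,0,0,0.1],[2.7,-9.0,0.12,0,0,0,0.1],[3.6,-9.6,0.13,0,0,0,0.1],[4.4,-10.1,0.14,0,0,0,0.1],[5.2,-10.4,0.15,0,0,0,0.1],[5.9,-10.6,0.16,0,0,0,0.1],[6.5,-10.8,0.17,0,0,0,0.1],[7.1,-10.8,0.17,0,0,0,0.1],[7.6,-10.9,0.18,0,0,0,0.1],[7.6,-10.9,0.18,0,0,0,0.1],[7.6,-10.9,0.18,0,0,0,0.1]],
  ],
)

```text
time_s: 15.07
ee_pos: [0.5385, 0.1458, 0.2558]
eef_rot: [-3.139, 0.001, 0.455]
force: [-2.2, 7.3, 2.3]
grip_width: 0.0219
```

```bash
sed -i 's/round(d\[\([012]\)\],\([12]\))/round(float(d[\1]),\2)/g' h.py; python3 - <<'E'
from h import *
st(); ang(); p,_,_=cur()
arc(np.arctan2(*pf(p)[:2])%6.2832,7.17,19,p[2])
E
```

```text
t 15.07 press [-0.0597  0.0611  0.2558] zdir [-0.003  0.002] F [-2.2  7.3  2.3] w 0.0219 q [ 0.2   0.29  1.42  0.    1.43 -0.26]
phi 5.509424533587648 r 0.08544065176468135
[0.5, 0.1, 0.01, 0, 0, 0, 0.1], [1.1, 0.1, 0.01, 0, 0, 0, 0.1], [1.7, 0.2, 0.02, 0, 0, 0, 0.1], [2.4, 0.4, 0.03, 0, 0, 0, 0.1], [3.3, 0.6, 0.03, 0, 0, 0, 0.1], [4.1, 1.0, 0.04, 0, 0, 0, 0.1], [5.1, 1.5, 0.05, 0, 0, 0, 0.1], [5.9, 2.2, 0.06, 0, 0, 0, 0.1], [6.7, 3.0, 0.07, 0, 0, 0, 0.1], [7.4, 3.9, 0.08, 0, 0, 0, 0.1], [7.9, 4.8, 0.09, 0, 0, 0, 0.1], [8.3, 5.7, 0.1, 0, 0, 0, 0.1], [8.6, 6.5, 0.11, 0, 0, 0, 0.1], [8.7, 7.2, 0.11, 0, 0, 0, 0.1], [8.8, 7.9, 0.12, 0, 0, 0, 0.1], [8.8, 8.4, 0.12, 0, 0, 0, 0.1], [8.8, 8.9, 0.13, 0, 0, 0, 0.1], [8.8, 8.9, 0.13, 0, 0, 0, 0.1], [8.8, 8.9, 0.13, 0, 0, 0, 0.1],
```

play_rows(
  steps=[
    [[0.5,0.1,0.01,0,0,0,0.1],[1.1,0.1,0.01,0,0,0,0.1],[1.7,0.2,0.02,0,0,0,0.1],[2.4,0.4,0.03,0,0,0,0.1],[3.3,0.6,0.03,0,0,0,0.1],[4.1,1.0,0.04,0,0,0,0.1],[5.1,1.5,0.05,0,0,0,0.1],[5.9,2.2,0.06,0,0,0,0.1],[6.7,3.0,0.07,0,0,0,0.1],[7.4,3.9,0.08,0,0,0,0.1],[7.9,4.8,0.09,0,0,0,0.1],[8.3,5.7,0.1,0,0,0,0.1],[8.6,6.5,0.11,0,0,0,0.1],[8.7,7.2,0.11,0,0,0,0.1],[8.8,7.9,0.12,0,0,0,0.1],[8.8,8.4,0.12,0,0,0,0.1],[8.8,8.9,0.13,0,0,0,0.1],[8.8,8.9,0.13,0,0,0,0.1],[8.8,8.9,0.13,0,0,0,0.1]],
  ],
)

```text
time_s: 16.65
ee_pos: [0.6578, 0.1039, 0.2543]
eef_rot: [-3.14, -0.002, 0.454]
force: [8.9, 0.3, 0.8]
grip_width: 0.0214
```

```bash
python3 - <<'E'
from h import *
st(); ang(); p,_,_=cur(); q=pf(p)
th=np.arctan2(q[0],q[1]); b=th+np.pi; print(th+6.2832)
A=tool(-.843)
bx,by=.085*np.sin(b),.085*np.cos(b)
rows([(q[0],q[1],.325,A),(bx,by,.325,A),(bx,by,.2545,A)])
E
```

```text
t 16.65 press [0.0665 0.0536 0.2543] zdir [0.    0.002] F [8.9 0.3 0.8] w 0.0214 q [ 0.1   0.54  1.07  0.    1.53 -0.35]
phi 0.8926385379243044 r 0.08542391298918117
7.175838537924304
[0.01, -0.01, -7.07, -0.002, -0.002, 0.004]
[-17.01, -0.93, -7.1, -0.002, -0.002, 0.004]
[-17.02, -0.92, -0.05, -0.002, -0.002, 0.004]
```

play_rows(
  steps=[
    [[0,0,0,0,0,0,0.6],[0,0,0,0,0,0,0.6],[0,0,0,0,0,0,0.6],[0,0,0,0,0,0,0.6],[0,0,-2,0,0,0,0.6],[0,0,-4.5,0,0,0,0.6],[0,0,-7,0,0,0,0.6],[0,0,-7.1,0,0,0,0.6],[-2.5,-0.1,-7.1,0,0,0,0.6],[-6,-0.3,-7.1,0,0,0,0.6],[-9.5,-0.5,-7.1,0,0,0,0.6],[-13,-0.7,-7.1,0,0,0,0.6],[-16,-0.9,-7.1,0,0,0,0.6],[-17,-0.9,-7.1,0,0,0,0.6],[-17,-0.9,-7.1,0,0,0,0.6],[-17,-0.9,-7.1,0,0,0,0.6]],
  ],
)

```text
time_s: 17.98
ee_pos: [0.5015, 0.0373, 0.3252]
eef_rot: [-3.14, -0.002, 0.454]
force: [0.2, 0.3, -0.7]
grip_width: 0.0563
```

```bash
python3 - <<'E'
from h import *
st(); A=tool(-.843)
c=Cam("top"); cv2.imwrite("pics/t8.png",cv2.resize(c.im[130:290,180:380],None,fx=4,fy=4,interpolation=2))
for b in c.blobs((0,150,60),(6,255,255),15):
    q=pf(c.on(*b[0],.297-.006*7.176/6.2832)); print(b[0],q.round(4),np.arctan2(q[0],q[1]))
th=7.176+np.pi
rows([(.0845*np.sin(th),.0845*np.cos(th),.2545,A)])
E
```

```text
t 17.98 press [-0.0655 -0.0533  0.3252] zdir [0.001 0.003] F [ 0.2  0.3 -0.7] w 0.0563 q [ 0.    0.13  1.45  0.    1.56 -0.45]
[266.7, 141.8] [0.1292 0.0097 0.2901] 1.4958557745868368
[235.9, 170.0] [0.0649 0.0511 0.2901] 0.9045245000277314
[-0.05, -0.03, 7.03, -0.002, -0.002, 0.004]
```

View pics/t8.png

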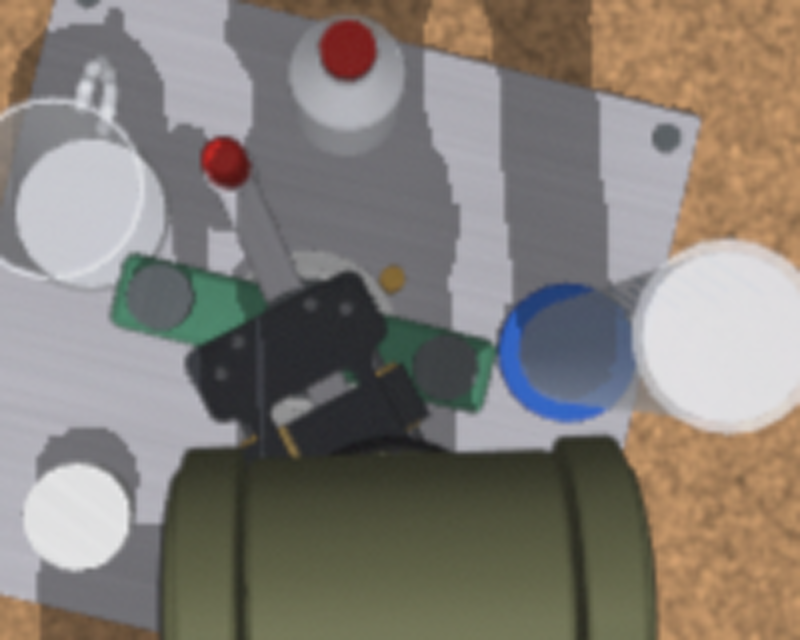

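The red handle is at (225,160) and the cylinder, bottle, jug and tin haven't moved. The arm's wide wrist needs room near the cylinder, so I'll finish on the black handle at the front.

play_rows(
  steps=[
    [[0,0,1.5,0,0,0,0.6],[0,0,3.5,0,0,0,0.6],[0,0,5.3,0,0,0,0.6],[0,0,6.4,0,0,0,0.6],[0,0,6.9,0,0,0,0.6],[0,0,7.0,0,0,0,0.6],[0,0,7.0,0,0,0,0.3],[0,0,7.0,0,0,0,0.1],[0,0,7.0,0,0,0,0.1],[0,0,7.0,0,0,0,0.1],[0,0,7.0,0,0,0,0.1],[0,0,7.0,0,0,0,0.1]],
  ],
)

```text
time_s: 19.03
ee_pos: [0.5016, 0.0375, 0.2551]
eef_rot: [-3.14, -0.001, 0.454]
force: [-3.2, -1.6, 4.8]
grip_width: 0.0215
```

```bash
python3 - <<'E'
from h import *
st(); ang(); p,_,_=cur()
arc(np.arctan2(*pf(p)[:2])%6.2832,5.65,20,p[2])
E
```

```text
t 19.03 press [-0.0654 -0.0531  0.2551] zdir [-0.     0.002] F [-3.2 -1.6  4.8] w 0.0215 q [ 0.    0.16  1.58  0.    1.4  -0.45]
phi 4.03062019032993 r 0.08424337083168144
[0.0, -0.5, 0.01, 0, 0, 0, 0.1], [0.1, -1.0, 0.01, 0, 0, 0, 0.1], [0.2, -1.6, 0.02, 0, 0, 0, 0.1], [0.4, -2.2, 0.03, 0, 0, 0, 0.1], [0.6, -2.9, 0.04, 0, 0, 0, 0.1], [1.0, -3.7, 0.05, 0, 0, 0, 0.1], [1.5, -4.5, 0.06, 0, 0, 0, 0.1], [2.2, -5.3, 0.08, 0, 0, 0, 0.1], [2.9, -6.0, 0.09, 0, 0, 0, 0.1], [3.7, -6.6, 0.1, 0, 0, 0, 0.1], [4.6, -7.1, 0.12, 0, 0, 0, 0.1], [5.5, -7.5, 0.13, 0, 0, 0, 0.1], [6.3, -7.8, 0.14, 0, 0, 0, 0.1], [7.0, -7.9, 0.15, 0, 0, 0, 0.1], [7.7, -8.0, 0.16, 0, 0, 0, 0.1], [8.3, -8.0, 0.17, 0, 0, 0, 0.1], [8.8, -8.0, 0.17, 0, 0, 0, 0.1], [9.2, -8.0, 0.18, 0, 0, 0, 0.1], [9.2, -8.0, 0.18, 0, 0, 0, 0.1], [9.2, -8.0, 0.18, 0, 0, 0, 0.1],
```

play_rows(
  steps=[
    [[0.0,-0.5,0.01,0,0,0,0.1],[0.1,-1.0,0.01,0,0,0,0.1],[0.2,-1.6,0.02,0,0,0,0.1],[0.4,-2.2,0.03,0,0,0,0.1],[0.6,-2.9,0.04,0,0,0,0.1],[1.0,-3.7,0.05,0,0,0,0.1],[1.5,-4.5,0.06,0,0,0,0.1],[2.2,-5.3,0.08,0,0,0,0.1],[2.9,-6.0,0.09,0,0,0,0.1],[3.7,-6.6,0.1,0,0,0,0.1],[4.6,-7.1,0.12,0,0,0,0.1],[5.5,-7.5,0.13,0,0,0,0.1],[6.3,-7.8,0.14,0,0,0,0.1],[7.0,-7.9,0.15,0,0,0,0.1],[7.7,-8.0,0.16,0,0,0,0.1],[8.3,-8.0,0.17,0,0,0,0.1],[8.8,-8.0,0.17,0,0,0,0.1],[9.2,-8.0,0.18,0,0,0,0.1],[9.2,-8.0,0.18,0,0,0,0.1],[9.2,-8.0,0.18,0,0,0,0.1]],
  ],
)

```text
time_s: 20.7
ee_pos: [0.5496, 0.1495, 0.2536]
eef_rot: [3.141, -0.001, 0.454]
force: [5.1, -6.3, 0.3]
grip_width: 0.0215
```

```bash
python3 - <<'E'
from h import *
st(); ang(); p,_,_=cur()
arc(np.arctan2(*pf(p)[:2])%6.2832,7.2,18,p[2])
E
```

```text
t 20.7 press [-0.05    0.0677  0.2536] zdir [0.001 0.001] F [ 5.1 -6.3  0.3] w 0.0215 q [ 0.2   0.31  1.39  0.    1.43 -0.25]
phi 5.647025011848097 r 0.0842036211745333
[0.5, 0.0, 0.01, 0, 0, 0, 0.1], [1.1, 0.1, 0.01, 0, 0, 0, 0.1], [1.7, 0.3, 0.02, 0, 0, 0, 0.1], [2.4, 0.6, 0.03, 0, 0, 0, 0.1], [3.2, 0.9, 0.04, 0, 0, 0, 0.1], [4.1, 1.5, 0.05, 0, 0, 0, 0.1], [4.9, 2.1, 0.07, 0, 0, 0, 0.1], [5.7, 2.9, 0.08, 0, 0, 0, 0.1], [6.3, 3.8, 0.1, 0, 0, 0, 0.1], [6.8, 4.8, 0.11, 0, 0, 0, 0.1], [7.2, 5.7, 0.12, 0, 0, 0, 0.1], [7.4, 6.6, 0.13, 0, 0, 0, 0.1], [7.6, 7.3, 0.14, 0, 0, 0, 0.1], [7.6, 8.0, 0.15, 0, 0, 0, 0.1], [7.6, 8.5, 0.15, 0, 0, 0, 0.1], [7.6, 9.0, 0.16, 0, 0, 0, 0.1], [7.6, 9.0, 0.16, 0, 0, 0, 0.1], [7.6, 9.0, 0.16, 0, 0, 0, 0.1],
```

play_rows(
  steps=[
    [[0.5,0.0,0.01,0,0,0,0.1],[1.1,0.1,0.01,0,0,0,0.1],[1.7,0.3,0.02,0,0,0,0.1],[2.4,0.6,0.03,0,0,0,0.1],[3.2,0.9,0.04,0,0,0,0.1],[4.1,1.5,0.05,0,0,0,0.1],[4.9,2.1,0.07,0,0,0,0.1],[5.7,2.9,0.08,0,0,0,0.1],[6.3,3.8,0.1,0,0,0,0.1],[6.8,4.8,0.11,0,0,0,0.1],[7.2,5.7,0.12,0,0,0,0.1],[7.4,6.6,0.13,0,0,0,0.1],[7.6,7.3,0.14,0,0,0,0.1],[7.6,8.0,0.15,0,0,0,0.1],[7.6,8.5,0.15,0,0,0,0.1],[7.6,9.0,0.16,0,0,0,0.1],[7.6,9.0,0.16,0,0,0,0.1],[7.6,9.0,0.16,0,0,0,0.1]],
  ],
)

```text
time_s: 22.2
ee_pos: [0.6586, 0.102, 0.2523]
eef_rot: [3.141, -0.005, 0.453]
force: [13.3, 3.2, -3.4]
grip_width: 0.0218
```

```bash
python3 - <<'E'
from h import *
st(); ang(); p,_,_=cur(); q=pf(p)
b=np.arctan2(q[0],q[1])+np.pi
A=tool(-.843)
bx,by=.0845*np.sin(b),.0845*np.cos(b)
rows([(bx,by,.322,A),(bx,by,.2515,A)])
E
```

```text
t 22.2 press [0.0679 0.052  0.2523] zdir [0.004 0.002] F [13.3  3.2 -3.4] w 0.0218 q [ 0.1   0.54  1.07  0.    1.52 -0.36]
phi 0.9169327050000977 r 0.08548654083887305
[-16.91, -1.31, -7.06, 0.001, -0.005, 0.004]
[-16.95, -1.32, -0.01, 0.001, -0.005, 0.004]
```

play_rows(
  steps=[
    [[0,0,0,0,0,0,0.6],[0,0,0,0,0,0,0.6],[0,0,0,0,0,0,0.6],[0,0,0,0,0,0,0.6],[0,0,-2,0,0,0,0.6],[0,0,-4.5,0,0,0,0.6],[0,0,-7,0,0,0,0.6],[0,0,-7.1,0,0,0,0.6],[-2.5,-0.2,-7.1,0,0,0,0.6],[-6,-0.5,-7.1,0,0,0,0.6],[-9.5,-0.8,-7.1,0,0,0,0.6],[-13,-1.1,-7.1,0,0,0,0.6],[-16,-1.3,-7.1,0,0,0,0.6],[-16.9,-1.3,-7.1,0,0,0,0.6],[-16.9,-1.3,-7.1,0,0,0,0.6],[-16.9,-1.3,-7.1,0,0,0,0.6]],
  ],
)

```text
time_s: 23.53
ee_pos: [0.5011, 0.0396, 0.3227]
eef_rot: [3.14, -0.005, 0.453]
force: [-0.3, -0.1, 0.2]
grip_width: 0.0565
```

```bash
python3 - <<'E'
from h import *
st(); A=tool(-.843); th=7.2+np.pi
rows([(.0845*np.sin(th),.0845*np.cos(th),.252,A)])
E
```

```text
t 23.53 press [-0.0665 -0.0512  0.3227] zdir [0.005 0.003] F [-0.3 -0.1  0.2] w 0.0565 q [ 0.01  0.13  1.46  0.    1.55 -0.45]
[-0.1, -0.03, 7.06, 0.001, -0.005, 0.003]
```

play_rows(
  steps=[
    [[0,0,1.5,0,0,0,0.6],[-0.1,0,3.5,0,-0.005,0,0.6],[-0.1,0,5.3,0,-0.005,0,0.6],[-0.1,0,6.4,0,-0.005,0,0.6],[-0.1,0,6.9,0,-0.005,0,0.6],[-0.1,0,7.0,0,-0.005,0,0.6],[-0.1,0,7.0,0,-0.005,0,0.3],[-0.1,0,7.0,0,-0.005,0,0.1],[-0.1,0,7.0,0,-0.005,0,0.1],[-0.1,0,7.0,0,-0.005,0,0.1],[-0.1,0,7.0,0,-0.005,0,0.1],[-0.1,0,7.0,0,-0.005,0,0.1]],
  ],
)

```text
time_s: 24.53
ee_pos: [0.5007, 0.0393, 0.253]
eef_rot: [3.14, -0.001, 0.453]
force: [-0.2, 0.0, 1.2]
grip_width: 0.0217
```

```bash
python3 - <<'E'
from h import *
st(); ang(); p,_,_=cur()
arc(np.arctan2(*pf(p)[:2])%6.2832,5.65,20,p[2])
E
```

```text
t 24.53 press [-0.0668 -0.0516  0.253 ] zdir [ 0.002 -0.   ] F [-0.2  0.   1.2] w 0.0217 q [ 0.01  0.16  1.58 -0.    1.4  -0.45]
phi 4.054130167829186 r 0.08441674588104185
[0.0, -0.5, 0.0, 0, 0, 0, 0.1], [0.1, -1.0, 0.01, 0, 0, 0, 0.1], [0.2, -1.5, 0.02, 0, 0, 0, 0.1], [0.4, -2.1, 0.02, 0, 0, 0, 0.1], [0.7, -2.8, 0.03, 0, 0, 0, 0.1], [1.1, -3.6, 0.04, 0, 0, 0, 0.1], [1.6, -4.4, 0.05, 0, 0, 0, 0.1], [2.2, -5.1, 0.06, 0, 0, 0, 0.1], [3.0, -5.8, 0.07, 0, 0, 0, 0.1], [3.8, -6.5, 0.08, 0, 0, 0, 0.1], [4.7, -7.0, 0.09, 0, 0, 0, 0.1], [5.5, -7.3, 0.1, 0, 0, 0, 0.1], [6.3, -7.6, 0.11, 0, 0, 0, 0.1], [7.1, -7.7, 0.12, 0, 0, 0, 0.1], [7.7, -7.8, 0.13, 0, 0, 0, 0.1], [8.3, -7.8, 0.14, 0, 0, 0, 0.1], [8.8, -7.8, 0.14, 0, 0, 0, 0.1], [9.2, -7.8, 0.15, 0, 0, 0, 0.1], [9.2, -7.8, 0.15, 0, 0, 0, 0.1], [9.2, -7.8, 0.15, 0, 0, 0, 0.1],
```

play_rows(
  steps=[
    [[0.0,-0.5,0.0,0,0,0,0.1],[0.1,-1.0,0.01,0,0,0,0.1],[0.2,-1.5,0.02,0,0,0,0.1],[0.4,-2.1,0.02,0,0,0,0.1],[0.7,-2.8,0.03,0,0,0,0.1],[1.1,-3.6,0.04,0,0,0,0.1],[1.6,-4.4,0.05,0,0,0,0.1],[2.2,-5.1,0.06,0,0,0,0.1],[3.0,-5.8,0.07,0,0,0,0.1],[3.8,-6.5,0.08,0,0,0,0.1],[4.7,-7.0,0.09,0,0,0,0.1],[5.5,-7.3,0.1,0,0,0,0.1],[6.3,-7.6,0.11,0,0,0,0.1],[7.1,-7.7,0.12,0,0,0,0.1],[7.7,-7.8,0.13,0,0,0,0.1],[8.3,-7.8,0.14,0,0,0,0.1],[8.8,-7.8,0.14,0,0,0,0.1],[9.2,-7.8,0.15,0,0,0,0.1],[9.2,-7.8,0.15,0,0,0,0.1],[9.2,-7.8,0.15,0,0,0,0.1]],
  ],
)

```text
time_s: 26.2
ee_pos: [0.55, 0.1509, 0.2515]
eef_rot: [3.142, -0.002, 0.454]
force: [-0.6, 5.9, 0.8]
grip_width: 0.0217
```

```bash
python3 - <<'E'
from h import *
st(); ang(); p,_,_=cur()
arc(np.arctan2(*pf(p)[:2])%6.2832,7.2,18,p[2])
E
```

```text
t 26.2 press [-0.05    0.0693  0.2515] zdir [0.002 0.002] F [-0.6  5.9  0.8] w 0.0217 q [ 0.2   0.31  1.4   0.    1.43 -0.25]
phi 5.657780646594061 r 0.08542006343075124
[0.5, 0.2, 0.01, 0, 0, 0, 0.1], [1.1, 0.3, 0.01, 0, 0, 0, 0.1], [1.7, 0.4, 0.02, 0, 0, 0, 0.1], [2.4, 0.7, 0.03, 0, 0, 0, 0.1], [3.2, 1.1, 0.05, 0, 0, 0, 0.1], [4.0, 1.6, 0.06, 0, 0, 0, 0.1], [4.8, 2.3, 0.07, 0, 0, 0, 0.1], [5.6, 3.1, 0.09, 0, 0, 0, 0.1], [6.2, 4.0, 0.1, 0, 0, 0, 0.1], [6.8, 4.9, 0.12, 0, 0, 0, 0.1], [7.1, 5.8, 0.13, 0, 0, 0, 0.1], [7.3, 6.7, 0.14, 0, 0, 0, 0.1], [7.5, 7.4, 0.15, 0, 0, 0, 0.1], [7.5, 8.1, 0.15, 0, 0, 0, 0.1], [7.5, 8.6, 0.16, 0, 0, 0, 0.1], [7.5, 9.1, 0.17, 0, 0, 0, 0.1], [7.5, 9.1, 0.17, 0, 0, 0, 0.1], [7.5, 9.1, 0.17, 0, 0, 0, 0.1],
```

play_rows(
  steps=[
    [[0.5,0.2,0.01,0,0,0,0.1],[1.1,0.3,0.01,0,0,0,0.1],[1.7,0.4,0.02,0,0,0,0.1],[2.4,0.7,0.03,0,0,0,0.1],[3.2,1.1,0.05,0,0,0,0.1],[4.0,1.6,0.06,0,0,0,0.1],[4.8,2.3,0.07,0,0,0,0.1],[5.6,3.1,0.09,0,0,0,0.1],[6.2,4.0,0.1,0,0,0,0.1],[6.8,4.9,0.12,0,0,0,0.1],[7.1,5.8,0.13,0,0,0,0.1],[7.3,6.7,0.14,0,0,0,0.1],[7.5,7.4,0.15,0,0,0,0.1],[7.5,8.1,0.15,0,0,0,0.1],[7.5,8.6,0.16,0,0,0,0.1],[7.5,9.1,0.17,0,0,0,0.1],[7.5,9.1,0.17,0,0,0,0.1],[7.5,9.1,0.17,0,0,0,0.1]],
  ],
)

```text
time_s: 27.7
ee_pos: [0.6588, 0.1014, 0.25]
eef_rot: [3.14, -0.005, 0.453]
force: [9.8, 1.3, -0.6]
grip_width: 0.0218
```

```bash
python3 - <<'E'
from h import *
st(); ang(); p,_,_=cur(); q=pf(p)
b=np.arctan2(q[0],q[1])+np.pi
A=tool(-.843)
bx,by=.0845*np.sin(b),.0845*np.cos(b)
rows([(bx,by,.319,A)])
E
```

```text
t 27.7 press [0.0681 0.0515 0.25  ] zdir [0.005 0.003] F [ 9.8  1.3 -0.6] w 0.0218 q [ 0.1   0.54  1.08  0.    1.51 -0.36]
phi 0.9236472401495311 r 0.08541026861418531
[-16.89, -1.41, -6.99, 0.001, -0.005, 0.003]
```

play_rows(
  steps=[
    [[0,0,0,0,0,0,0.6],[0,0,0,0,0,0,0.6],[0,0,0,0,0,0,0.6],[0,0,0,0,0,0,0.6],[0,0,-2,0,0,0,0.6],[0,0,-4.5,0,0,0,0.6],[0,0,-7,0,0,0,0.6],[0,0,-7.1,0,0,0,0.6],[-2.5,-0.2,-7.1,0,0,0,0.6],[-6,-0.5,-7.1,0,0,0,0.6],[-9.5,-0.8,-7.1,0,0,0,0.6],[-13,-1.1,-7.1,0,0,0,0.6],[-16,-1.4,-7.1,0,0,0,0.6],[-16.9,-1.4,-7.1,0,0,0,0.6],[-16.9,-1.4,-7.1,0,0,0,0.6],[-16.9,-1.4,-7.1,0,0,0,0.6]],
  ],
)

```text
time_s: 29.03
ee_pos: [0.5008, 0.04, 0.3203]
eef_rot: [3.14, -0.006, 0.453]
force: [0.5, -0.8, 0.2]
grip_width: 0.0562
```

```bash
python3 - <<'E'
from h import *
st(); A=tool(-.843); th=.9236+np.pi
rows([(.0845*np.sin(th),.0845*np.cos(th),.250,A)])
c=Cam("top"); cv2.imwrite("pics/t9.png",c.im)
for b in c.blobs((0,150,60),(6,255,255),15):
    q=pf(c.on(*b[0],.297-.006*13.5/6.2832)); print(b[0],q.round(4),np.arctan2(q[0],q[1]))
E
```

```text
t 29.03 press [-0.0669 -0.0509  0.3203] zdir [0.006 0.003] F [ 0.5 -0.8  0.2] w 0.0562 q [ 0.01  0.13  1.47  0.    1.54 -0.45]
[-0.08, -0.04, 7.03, 0.002, -0.006, 0.003]
[266.6, 141.8] [0.1304 0.0102 0.2841] 1.4929794464760817
[237.4, 169.9] [0.0665 0.0491 0.2841] 0.9348978512045159
```

play_rows(
  steps=[
    [[0,0,1.5,0,0,0,0.6],[-0.1,0,3.5,0,-0.005,0,0.6],[-0.1,0,5.3,0,-0.005,0,0.6],[-0.1,0,6.4,0,-0.005,0,0.6],[-0.1,0,6.9,0,-0.005,0,0.6],[-0.1,0,7.0,0,-0.005,0,0.6],[-0.1,0,7.0,0,-0.005,0,0.3],[-0.1,0,7.0,0,-0.005,0,0.1],[-0.1,0,7.0,0,-0.005,0,0.1],[-0.1,0,7.0,0,-0.005,0,0.1],[-0.1,0,7.0,0,-0.005,0,0.1],[-0.1,0,7.0,0,-0.005,0,0.1]],
  ],
)

```text
time_s: 30.08
ee_pos: [0.5007, 0.0398, 0.2502]
eef_rot: [3.14, -0.001, 0.453]
force: [0.2, -1.1, 2.0]
grip_width: 0.0215
```

```bash
python3 - <<'E'
from h import *
st(); ang(); p,_,_=cur()
arc(np.arctan2(*pf(p)[:2])%6.2832,4.714,13,p[2],4)
E
```

```text
t 30.08 press [-0.067  -0.0511  0.2502] zdir [ 0.002 -0.001] F [ 0.2 -1.1  2. ] w 0.0215 q [ 0.01  0.16  1.59 -0.    1.39 -0.45]
phi 4.060426788266839 r 0.08425133550686592
[0.0, -0.4, 0.0, 0, 0, 0, 0.1], [0.1, -0.9, 0.01, 0, 0, 0, 0.1], [0.2, -1.5, 0.02, 0, 0, 0, 0.1], [0.5, -2.3, 0.02, 0, 0, 0, 0.1], [0.8, -3.1, 0.03, 0, 0, 0, 0.1], [1.2, -3.7, 0.04, 0, 0, 0, 0.1], [1.6, -4.3, 0.05, 0, 0, 0, 0.1], [1.9, -4.7, 0.05, 0, 0, 0, 0.1], [2.1, -5.0, 0.06, 0, 0, 0, 0.1], [2.1, -5.0, 0.06, 0, 0, 0, 0.1], [2.1, -5.0, 0.06, 0, 0, 0, 0.1], [2.1, -5.0, 0.06, 0, 0, 0, 0.1], [2.1, -5.0, 0.06, 0, 0, 0, 0.1],
```

play_rows(
  steps=[
    [[0.0,-0.4,0.0,0,0,0,0.1],[0.1,-0.9,0.01,0,0,0,0.1],[0.2,-1.5,0.02,0,0,0,0.1],[0.5,-2.3,0.02,0,0,0,0.1],[0.8,-3.1,0.03,0,0,0,0.1],[1.2,-3.7,0.04,0,0,0,0.1],[1.6,-4.3,0.05,0,0,0,0.1],[1.9,-4.7,0.05,0,0,0,0.1],[2.1,-5.0,0.06,0,0,0,0.1],[2.1,-5.0,0.06,0,0,0,0.1],[2.1,-5.0,0.06,0,0,0,0.1]],
  ],
)

```text
time_s: 31.0
ee_pos: [0.4985, 0.0943, 0.2497]
eef_rot: [3.139, -0.003, 0.453]
force: [11.0, -1.2, -3.9]
grip_width: 0.0217
```

```bash
python3 - <<'E'
from h import *
st(); ang()
rows([(-.085,0,.32,tool(-.843)),(-.2,0,.32,tool(-.843))])
E
```

```text
t 31.0 press [-0.084   0.0007  0.2497] zdir [ 0.004 -0.   ] F [11.  -1.2 -3.9] w 0.0217 q [ 0.12  0.17  1.58 -0.    1.39 -0.34]
phi 4.7202231577127804 r 0.08397166713048122
[-0.1, 0.0, -7.03, 0.003, -0.003, 0.003]
[-8.66, -7.68, -7.09, 0.003, -0.003, 0.003]
```

play_rows(
  steps=[
    [[0,0,0,0,0,0,0.6],[0,0,0,0,0,0,0.6],[0,0,0,0,0,0,0.6],[0,0,0,0,0,0,0.6],[0,0,-2,0,0,0,0.6],[0,0,-4.5,0,0,0,0.6],[0,0,-7,0,0,0,0.6],[0,0,-7.5,0,0,0,0.6],[-2,-1.8,-7.5,0,0,0,0.6],[-4.5,-4,-7.5,0,0,0,0.6],[-7,-6.2,-7.5,0,0,0,0.6],[-8.7,-7.7,-7.5,0,0,0,0.6],[-8.7,-7.7,-7.5,0,0,0,0.6],[-8.7,-7.7,-7.5,0,0,0,0.6]],
  ],
)

```text
time_s: 32.17
ee_pos: [0.3858, 0.1258, 0.3243]
eef_rot: [3.138, -0.004, 0.454]
force: [-0.1, 0.3, 0.5]
grip_width: 0.0563
```

```bash
python3 - <<'E'
from h import *
st()
c=Cam("top"); s=Cam("scene")
cv2.imwrite("pics/t10.png",cv2.resize(c.im[110:320,150:400],None,fx=2.8,fy=2.8,interpolation=2)); cv2.imwrite("pics/s10.png",cv2.resize(s.im[110:320,190:390],None,fx=2.8,fy=2.8,interpolation=2))
for b in c.blobs((0,150,60),(6,255,255),15):
    q=pf(c.on(*b[0],.297-.0135)); print(b[0],q.round(4),np.arctan2(q[0],q[1])+4*np.pi)
print(c.blobs((105,150,60),(125,255,255),40))
E
```

```text
t 32.17 press [-0.201   0.      0.3243] zdir [0.005 0.   ] F [-0.1  0.3  0.5] w 0.0563 q [ 0.23 -0.1   1.69 -0.    1.55 -0.23]
[266.6, 141.7] [0.1307 0.0102 0.2835] 14.05895891250151
[266.2, 168.1] [ 0.083  -0.0012  0.2835] 14.15110503194387
[([313.3, 218.9], [305, 201, 25, 34, 220])]
```

View pics/t10.png

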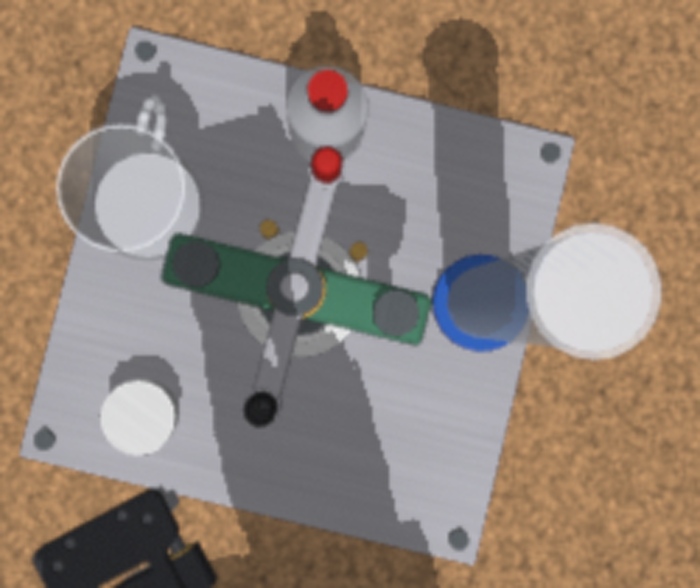

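View pics/s10.png

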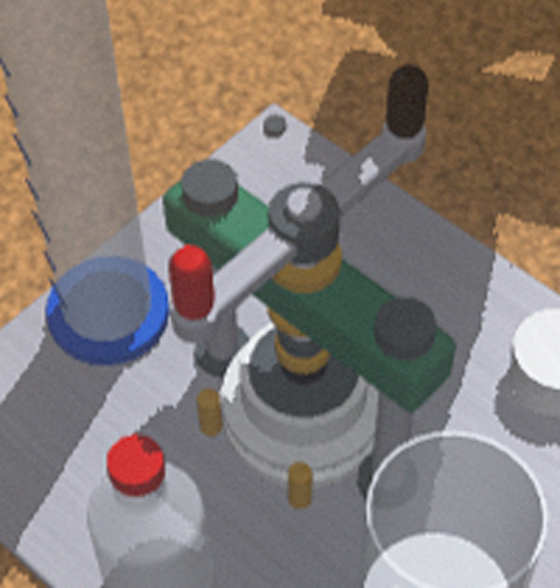

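The mould is against both pins ((268,228) and (358,250) in the top view) and the foot is down on the boss. The crank bar lies along the press's x axis, red handle at the back, and the four other objects are where they were. Handing in.

```bash
python3 -c "
from station import ctrl
print(ctrl.hand_in())"
```

```text
the job is handed in; nothing more can be done
None
```

The mould is home against both stop pins and clamped by the foot. I handed the job in at about 32 s with the gripper open and clear. No verdict came back.

- **Mould:** I gripped its body lightly and slid it to the centre line. Then I pushed it between the columns with the tilted fingers until it met the pins with about 27 N, pushing straight along the press axis. The last pictures show it flat against both pins.
- **Crank:** I turned it clockwise in four holds, red and black handles in turn, keeping the gripper away from the cylinder. It ended at 14.15 rad by the camera and about 14.14 rad by the arm. The target, half a turn past first touch, was 14.14 rad.
- **Other objects:** in the final pictures the cylinder, jug, bottle and tin stand where they were. The cylinder's base and the bottle cap match their first pixel positions to about 0.2 px. The jug and tin I checked only by eye.

**Unplanned contact:** on the first descent the fingertips went about 5 mm too low and pressed on the mould's base ring with about 39 N upward and 17 N sideways. I backed off at once; the mould did not visibly shift or tip.

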